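# Clamp a wheel hub in the cam-lock fixture

## Robot

A 6-joint arm with a two-finger parallel gripper is mounted at the origin on the work surface. World frame = base frame: x ahead of the robot, y to its left, z up, the work surface at z = 0. Lengths are in m, angles in degrees, forces in N, time in s.
With the tool pointing down it reaches from about 0.4 to 0.825 m from the base axis. Payload 7 kg.
Tool frame: the origin (TCP) lies at the very end of the fingers, on their centre line; the grasp point (between the pads) lies 19 mm behind it (r.grasp_offset is the z of the grasp point in the tool frame, in m); z points along the fingers, y is the direction in which the jaws open and shut (so a half turn about z gives the same grasp; the last joint's range is limited). The gripper opens to 88 mm and grips with 3 to 60 N. Pads are 19 mm wide; open, the fingers measure 130 mm over their backs; the gripper's body (78 mm by 193 mm) begins 47 mm behind the grasp point.
Start: joints at [88.528, 20.546, 0.682, 0, -70.136, -16.507], TCP at [0.208, 0.642, 0.227] pointing down, gripper open.
Joint ranges: [-176.03, 176.03], [-82.01, 121.73], [-58.28, 71.71], [-173.87, 95.51], [-174.79, -0.11], [-173.66, 173.66]. Speed limits (degrees/s): [136.94, 136.94, 172.46, 180, 180, 180].

## Interface

Orientations are given as [roll, pitch, yaw] about the fixed x, y, z axes, in that order (R = Rz(yaw) Ry(pitch) Rx(roll)).
In Python, from plant import r, capture, calibration, order gives the robot as it stands.
- The arm moves only by the tool servo_tool, never from a script. Its arguments are lists of equal length, an entry for each row: "grip": the closure, from -1 (fully open) to 1 (shut), so that 0 is half open; "translation": the shift along the tool's x, y, z in m, a list of three; "turn": the turn about the tool's z in rad. A call has 1 to 10 rows; each row is the pose to reach, as a shift and turn from the pose commanded when the call began, along the tool's axes at that moment; what a row does not reach only later rows make up. A row lasts 1/12 s, in which the tool goes at most 41.7 mm and 7.16 degrees, less where a joint would pass 70% of its speed; a pose out of reach is approached as far as the arm can. A call with a gripper value outside its range is refused whole. The fingers move at their own pace and stop on an object; "newtons" is the grip in N (left out, the last holds). Time passes only in rows, so rows that repeat a pose let the fingers close. It gives the time, the measured TCP pose, the force and the opening at its end, in the units of the state.
- r.get_state(): the state, without advancing time (a new reading comes with each control period).
- capture(name): name is "side" or "top"; returns (picture, depth): 420x560x3 uint8, blue, green, red; 420x560 float32, m along the optical axis (not along the pixel's ray), 0 where there is no reading.
- calibration(name): a dict with "fx", "fy", "cx", "cy" (pixels), "view" (4x4, takes a point from world to camera coordinates). Camera axes: x right, y up, looking along -z (the intrinsics and any distortion apply to the point x, -y, -z); pixel columns grow to the right and rows downward; lengths in m; the calibration is good to about 2 mm. A picture is of the moment at which its call begins. calibration takes no time and is no camera call.
- order.close_job(): hands the job in, once; it reports no verdict.
The state is a dict: "time_s": time; "joints": joint angles; "qd": joint speeds; "joint_torque": joint torques, N m; "tcp_pos": TCP position; "eef_rot": TCP orientation; "contact_force": force on the tool from outside, world axes, zero at the start; "moment": the same for the moment, N m; "gripper_width": finger opening in m.
Only numpy, scipy, OpenCV 4.12 (cv2) and the standard library are available. Lean on these libraries where they do the work, as an engineer would, in place of code of your own. Each camera call takes 0.05 s, during which the arm holds its last target.

## Task

Stand the loose bicycle hub upright in the nest of the blue bench fixture, between the steel V block and the open red-padded jaw, setting it down rather than dropping it, and let go of it. Then turn the red cam knob clockwise until you feel the sprung brass roller drop fully into the notch of the cam and the jaw closes on the hub; stop there, do not force the knob on against the notch, and let go. Leave the tin, the wrench and the bearing cup alone.

Things in the scene. Friction and masses are not known exactly. Their poses are not given: they have to be found in the camera images.
- hub_center (a point): Loose bicycle hub (0.3 kg) standing on end: aluminium flanges 54 mm in diameter, 12 mm thick (0-12 and 58-70 mm above its underside), blue barrel 32 mm in diameter between, 12 mm axle end 14 mm above the top flange (84 mm in all). Point on its axis 42 mm above its underside; z along the axis, up. Grip the top flange from above; its middle is 22 mm above this point.
- hub: The same hub; origin at the centre of its underside. It and the tin may stand in each other's place.
- fixture: Blue base plate, 110 x 225 x 12 mm, screwed to the bench, its place and turn differing each time. Origin at bench height under the nest centre; y points from the nest to the knob (the way the jaw opens), x across.
- nest (a point): Nest centre on the base plate, 12 mm above the bench: where the middle of the hub's underside lies once clamped. Axes as the fixture's. On its -y side a fixed smooth steel 90 degree V block tangent to a 54 mm circle about it; on +y the jaw, leaving 7 mm to spare when open: set the hub down about 2.5 mm to +y; the closing jaw pushes it home. V block and jaw rise 30 mm above this point.
- knob_grip (a point): Red knob: a bar 46 mm long (along x), 14 mm wide (along y), 34 mm high (top 82 mm above the bench). The point is on the vertical turning axis, half-way up the bar, 65 mm above the bench, 95 mm from the nest in +y of the fixture. Clockwise from above closes the jaw. It drags steadily (about 0.2 to 0.25 N m) until the roller starts to drop; then the drag falls away.
- knob: Knob with the steel cam disc it carries (52 mm in diameter, 18 to 30 mm above the bench); origin on the axis at bench height. The cam is fitted to the knob's shaft at an angle that differs each time: the roller is fully down after 0.45 to 1.35 rad of turning and the bar does not tell when. The drop takes about 0.3 rad; then about 0.2 rad of play is left before the square wall.
- jaw: Sliding jaw: a smooth red pad 50 mm wide, and behind it an aluminium yoke round the cam with a 10 mm brass roller on its far end, which rides on the cam's rim and drops into its notch. A spring (about 7 N) pulls it to the V block. Origin and axes are the fixture's when open; the origin moves along the fixture's -y by about 7 mm when it has closed on the hub, 10 mm if there is no hub.
- tin_center (a point): Bystander: green tin with a yellow lid, 58 mm in diameter, 75 mm high, standing; point at its centre.
- wrench: Bystander: steel wrench lying on the bench.
- cup: Bystander: dark steel bearing cup, a ring 48 mm in diameter and 14 mm high, lying on the bench.
Things that resemble listed ones, but are neither listed nor needed, are in the scene too. Of the things that look like the hub, the middle-sized one is meant. Of the things that look like the fixture, the larger one is meant.

How it is judged:
By the outcome, as a careful person would: the job done as asked, in the order asked, and still so for the second after the job is handed in, with the robot touching nothing.
It also fails if it takes over 72 s, if anything falls off the work surface, if the arm or the gripper's body presses on something with over 40 N, if the wrist force passes 120 N, or if a joint passes its speed limit or range.

## Working session

There is one attempt and no reset: what is moved stays moved. The work goes in short steps, Python scripts to look and compute and a tool call to move; the robot and the scene stay as the last step left them, time stands still between calls to the robot, and variables do not carry over. Pictures are saved under pics/ and viewed, and the job is handed in when it is done.

Besides the shell and the picture viewer there is one more tool, called after ">>>" as name(argument=value, ...), one argument or row to a line, values as JSON. servo_tool: Moves the arm, as the interface text tells. Its arguments: {"type":"object","properties":{"grip":{"type":"array","items":{"type":"number"}},"translation":{"type":"array","items":{"type":"array","items":{"type":"number"}}},"turn":{"type":"array","items":{"type":"number"}},"newtons":{"type":"number"}},"required":["grip","translation","turn"]}

```bash
ls; mkdir -p pics
python3 - <<'E'
from plant import r,capture,calibration,order
import cv2,numpy as np
for n in("side","top"):
    p,d=capture(n);cv2.imwrite(f"pics/{n}0.png",p);np.savez(f"pics/{n}0.npz",p=p,d=d)
    c=calibration(n);print(n,{k:(np.round(v,4).tolist()) for k,v in c.items()}, (d==0).mean())
print(r.get_state(), r.grasp_offset)
E
```

```text
pics
side {'fx': 420.9384, 'fy': 420.9384, 'cx': 290.8439, 'cy': 209.564, 'view': [[0.9871, -0.1602, -0.0074, -0.4857], [0.0842, 0.4788, 0.8739, -0.1275], [-0.1364, -0.8632, 0.4861, -0.8036], [0.0, 0.0, 0.0, 1.0]]} 0.004107142857142857
top {'fx': 397.1811, 'fy': 397.1811, 'cx': 276.3772, 'cy': 199.1434, 'view': [[-0.0019, -1.0, 0.0073, 0.0435], [0.9957, -0.0012, 0.0923, -0.5046], [-0.0922, 0.0074, 0.9957, -0.8893], [0.0, 0.0, 0.0, 1.0]]} 0.004056122448979592
{'time_s': 0.1, 'joints': array([ 8.85270375e+01,  2.05875791e+01,  6.39436542e-01, -1.66714466e-02,
       -7.01368314e+01, -1.65079111e+01]), 'qd': array([ 0.02256805, -0.10209662,  0.0530055 ,  0.14434827,  0.02320774,
        0.0072213 ]), 'joint_torque': array([-1.27491137e-03, -5.84166777e+01,  2.93752170e+01,  7.01548353e+00,
        1.01937188e-02, -5.53920711e-05]), 'tcp_pos': array([0.20825807, 0.64160968, 0.22572008]), 'eef_rot': array([ 1.79914075e+02, -9.12015071e-03, -1.79865429e+01]), 'contact_force': array([0.66575301, 0.14743125, 0.30254549]), 'moment': array([-0.0130493 , -0.08425863,  0.00131815]), 'gripper_width': 0.08771917910034045} -0.0188
```

View pics/side0.png

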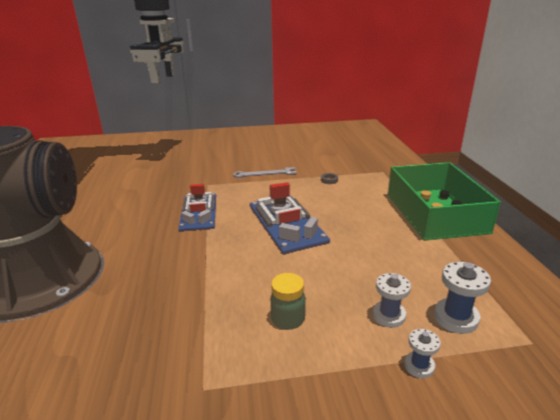

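View pics/top0.png

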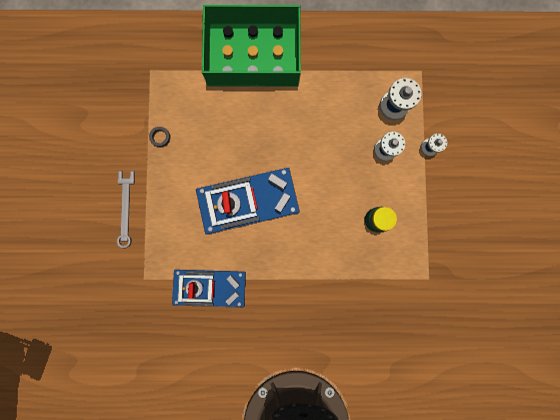

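Top view: hub candidates are at (404,95) large, (392,146) middle and (435,144) small, and I choose the middle one. Fixture candidates are at (247,201) large and (208,288) small, and I choose the large one. The tin is at (383,219), the cup at (159,137) and the wrench at (125,210). In the side view the middle hub is at (392,298) and the fixture at (288,215).

```bash
cat > h.py <<'E'
import numpy as np,cv2
from plant import r,capture,calibration,order
C={n:calibration(n) for n in("side","top")}
def ray(n,u,v):
    c=C[n];V=c["view"];R=V[:3,:3];t=V[:3,3]
    d=np.array([(u-c["cx"])/c["fx"],-(v-c["cy"])/c["fy"],-1.0])
    return -R.T@t, R.T@d
def onz(n,u,v,z):
    o,d=ray(n,u,v);return o+d*(z-o[2])/d[2]
def tri(uvs):
    A=np.zeros((3,3));b=np.zeros(3)
    for n,u,v in uvs:
        o,d=ray(n,u,v);d=d/np.linalg.norm(d);P=np.eye(3)-np.outer(d,d);A+=P;b+=P@o
    x=np.linalg.solve(A,b)
    return x,[np.linalg.norm((np.eye(3)-np.outer(d,d)/(d@d))@(x-o)) for o,d in [ray(*q) for q in uvs]]
def cloud(n,d):
    c=C[n];v,u=np.indices(d.shape).astype(float)
    p=np.stack([(u-c["cx"])/c["fx"]*d,-(v-c["cy"])/c["fy"]*d,-d],-1)
    V=c["view"];P=(p-V[:3,3])@V[:3,:3];P[d==0]=np.nan;return P
def proj(n,X):
    c=C[n];p=c["view"][:3,:3]@np.asarray(X,float)+c["view"][:3,3]
    return c["cx"]-c["fx"]*p[0]/p[2], c["cy"]+c["fy"]*p[1]/p[2]
def crop(p,x0,y0,w,h,s,name):
    cv2.imwrite(name,cv2.resize(p[y0:y0+h,x0:x0+w],None,fx=s,fy=s,interpolation=cv2.INTER_CUBIC))
E
python3 - <<'E'
from h import *
for n in("side","top"):
    z=np.load(f"pics/{n}0.npz");p,d=z['p'],z['d'];P=cloud(n,d)
    print(n,np.nanmedian(P[...,2][300:340,100:200]))
    if n=="top":
        crop(p,185,155,125,90,6,"pics/t_fix.png");crop(p,360,70,100,90,6,"pics/t_hub.png")
        for q in((392,143),(404,95),(435,144),(383,219),(226,203),(290,212)):print(q,np.round(P[q[1],q[0]],4))
    else:
        crop(p,235,170,105,85,7,"pics/s_fix.png");crop(p,360,255,135,125,4,"pics/s_hub.png")
        for q in((392,284),(287,285),(281,191)):print(q,np.round(P[q[1],q[0]],4))
E
```

```text
side 0.0011412955038291005
(392, 284) [ 0.617  -0.2227  0.0751]
(287, 285) [ 0.4542 -0.1999  0.0772]
(281, 191) [0.493  0.1427 0.0687]
top 0.00028096670871050343
(392, 143) [ 0.6223 -0.2098  0.0804]
(404, 95) [ 0.7247 -0.2343  0.0959]
(435, 144) [ 0.6263 -0.3151  0.0538]
(383, 219) [ 0.4565 -0.1867  0.0768]
(226, 203) [0.4911 0.1512 0.0824]
(290, 212) [0.4758 0.0111 0.0115]
```

View pics/t_fix.png

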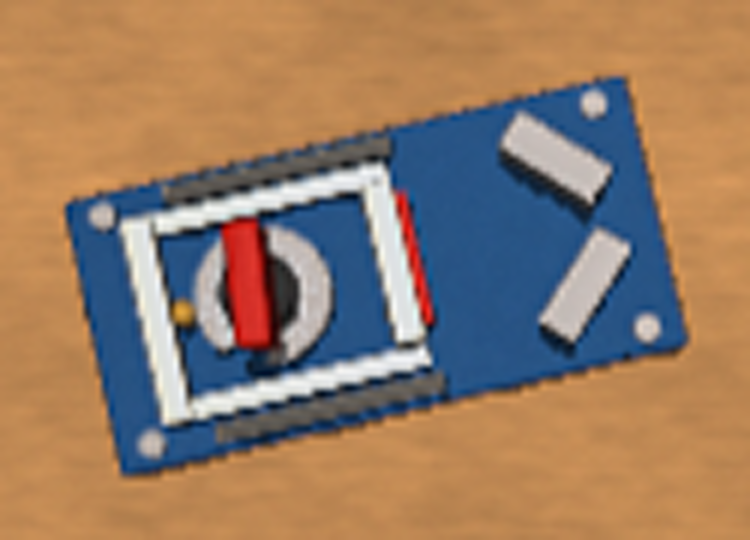

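View pics/t_hub.png

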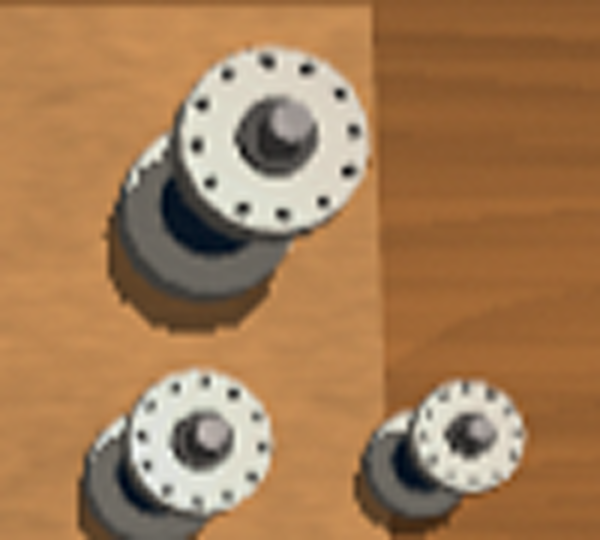

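View pics/s_fix.png

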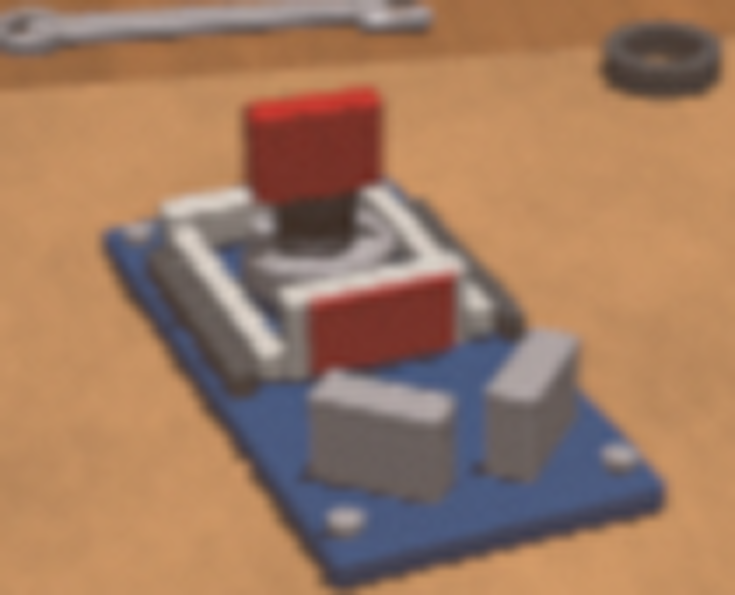

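View pics/s_hub.png

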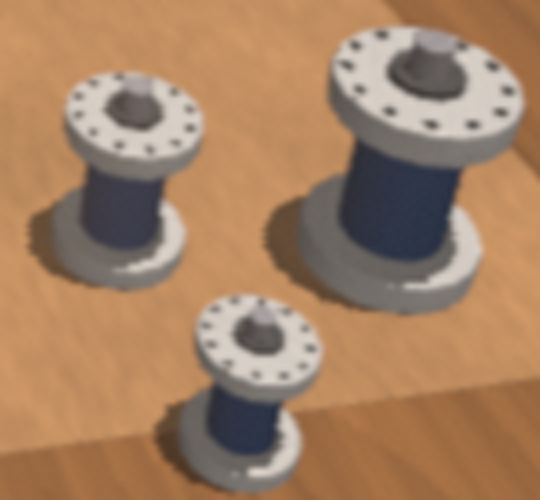

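```bash
cat > m1.py <<'E'
from h import *
def ld(n,k=0):
    z=np.load(f"pics/{n}{k}.npz");return z['p'],z['d']
def flange(n,box):
    p,d=ld(n);x0,y0,x1,y1=box
    hsv=cv2.cvtColor(p,cv2.COLOR_BGR2HSV)
    m=((hsv[...,2]>175)&(hsv[...,1]<45)).astype(np.uint8)
    q=np.zeros_like(m);q[y0:y1,x0:x1]=m[y0:y1,x0:x1]
    q=cv2.morphologyEx(q,cv2.MORPH_CLOSE,np.ones((3,3)))
    cs,_=cv2.findContours(q,cv2.RETR_EXTERNAL,cv2.CHAIN_APPROX_NONE)
    c=max(cs,key=cv2.contourArea);e=cv2.fitEllipse(cv2.convexHull(c));return e
et=flange("top",(370,125,412,165));es=flange("side",(370,268,415,305))
print(et,es)
print("flange top tri",tri([("top",*et[0]),("side",*es[0])]),"onz",onz("top",*et[0],.07),onz("side",*es[0],.07))
for n in("top","side"):
    p,d=ld(n);hsv=cv2.cvtColor(p,cv2.COLOR_BGR2HSV)
    red=((hsv[...,1]>180)&((hsv[...,0]<6)|(hsv[...,0]>174))).astype(np.uint8)
    # bright top face
    box=(215,180,262,225) if n=="top" else (262,175,300,235)
    x0,y0,x1,y1=box
    r2=np.zeros_like(red);r2[y0:y1,x0:x1]=red[y0:y1,x0:x1]
    k,lab,st,ce=cv2.connectedComponentsWithStats(r2)
    for i in range(1,k):
        if st[i,4]>15: 
            V=hsv[...,2][lab==i];print(n,"red",st[i],ce[i].round(2),"V",np.percentile(V,[5,50,95]))
    blue=((hsv[...,0]>100)&(hsv[...,0]<125)&(hsv[...,1]>120)).astype(np.uint8)
    b=(185,155,310,245) if n=="top" else (240,180,335,255)
    q=np.zeros_like(blue);q[b[1]:b[3],b[0]:b[2]]=blue[b[1]:b[3],b[0]:b[2]]
    q=cv2.morphologyEx(q,cv2.MORPH_CLOSE,np.ones((3,3)))
    cs,_=cv2.findContours(q,cv2.RETR_EXTERNAL,cv2.CHAIN_APPROX_NONE)
    c=max(cs,key=cv2.contourArea)
    if n=="top":
        pts=np.array([onz(n,u,v,.012)[:2] for u,v in c[:,0]])
        rc=cv2.minAreaRect((pts*1000).astype(np.float32));print(rc,cv2.boxPoints(rc))
P=cloud("top",ld("top")[1])
sub=P[160:240,190:305].reshape(-1,3)
for lo,hi in((.010,.014),(.038,.045),(.078,.086)):
    s=sub[(sub[:,2]>lo)&(sub[:,2]<hi)];print(lo,len(s),s.mean(0))
s=sub[(sub[:,2]>.076)&(sub[:,2]<.088)];rc=cv2.minAreaRect((s[:,:2]*1000).astype(np.float32));print("knob cloud",rc,np.median(s[:,2]))
E
python3 m1.py
```

```text
((391.039794921875, 143.3115234375), (22.144197463989258, 28.271883010864258), 90.23640441894531) ((393.3565368652344, 283.6993713378906), (19.74578094482422, 33.37697982788086), 101.5604476928711)
flange top tri (array([ 0.62473825, -0.2119331 ,  0.06608791]), [np.float64(0.0003016907488681994), np.float64(0.0003016907488680381)]) onz [ 0.6241165  -0.21084074  0.07      ] [ 0.62220144 -0.21647796  0.07      ]
top red [251 188   6  21  36] [253.69 198.03] V [144.25 212.   221.25]
top red [222 191   9  22 148] [226.16 202.07] V [ 52.35 204.   216.65]
((502.8537292480469, 110.9970703125), (107.73711395263672, 222.25375366210938), 13.067205429077148) [[425.25497  207.06702 ]
 [475.50516   -9.431582]
 [580.4525    14.927124]
 [530.2023   231.42572 ]]
side red [271 183  18   5  44] [279.82 184.84] V [148.15 189.   198.  ]Traceback (most recent call last):
  File "m1.py", line 31, in <module>
    c=max(cs,key=cv2.contourArea)
ValueError: max() iterable argument is empty
```

```bash
cat > m2.py <<'E'
from h import *
def ld(n,k=0):
    z=np.load(f"pics/{n}{k}.npz");return z['p'],z['d']
def big(m):
    m=cv2.morphologyEx(m.astype(np.uint8),cv2.MORPH_CLOSE,np.ones((3,3)))
    cs,_=cv2.findContours(m,cv2.RETR_EXTERNAL,cv2.CHAIN_APPROX_NONE)
    return max(cs,key=cv2.contourArea)
res={}
for n,box in(("top",(365,120,415,170)),("side",(365,260,418,330))):
    p,d=ld(n);P=cloud(n,d);hsv=cv2.cvtColor(p,cv2.COLOR_BGR2HSV)
    z=P[...,2];B=np.zeros(z.shape,bool);B[box[1]:box[3],box[0]:box[2]]=1
    m=B&(z>.063 if n=="side" else z>.055)&(hsv[...,1]<60)
    if n=="side": m&=(hsv[...,2]>150)|(z>.068)
    c=big(m);e=cv2.fitEllipse(cv2.convexHull(c));print(n,e,cv2.boundingRect(c));res[n]=e[0]
    zz=z[B&(z>.06)];print(" z pcts",np.nanpercentile(zz,[10,50,90]))
    s=P[m&(z>.066)&(z<.074)];print(" cloud flange",s.mean(0),(s.min(0)+s.max(0))/2)
print(tri([("top",*res["top"]),("side",*res["side"])]))
print(onz("top",*res["top"],.07),onz("side",*res["side"],.07))
p,d=ld("top");P=cloud("top",d);z=P[...,2]
F=np.zeros(z.shape,bool);F[160:240,190:305]=1
def loc(m,nm):
    k,lab,st,ce=cv2.connectedComponentsWithStats((F&m).astype(np.uint8))
    for i in range(1,k):
        if st[i,4]>25:
            s=P[lab==i];rc=cv2.minAreaRect((s[:,:2]*1000).astype(np.float32));zm=np.median(s[:,2])
            c=big(lab==i);q=np.array([onz("top",*t,zm)[:2]*1000 for t in c[:,0]],np.float32)
            print(nm,st[i],"z",zm.round(4),"mean",s.mean(0).round(4),"rect",np.round(cv2.minAreaRect(q)[0],1),np.round(cv2.minAreaRect(q)[1],1),round(cv2.minAreaRect(q)[2],1))
loc((z>.037)&(z<.05),"40s");loc(z>.07,"knob");loc((z>.025)&(z<.037),"30s")
E
python3 m2.py
```

```text
top ((392.26226806640625, 143.89691162109375), (23.61254119873047, 25.007890701293945), 52.036685943603516) (380, 132, 25, 25)
 z pcts [0.06797552 0.07073757 0.07390638]
 cloud flange [ 0.62322947 -0.21383839  0.07054925] [ 0.6237278  -0.21418625  0.07021906]
side ((392.87701416015625, 284.1957702636719), (21.908824920654297, 34.341819763183594), 101.93880462646484) (376, 273, 34, 23)
 z pcts [0.06464315 0.0706946  0.07443677]
 cloud flange [ 0.61991026 -0.2199697   0.07087394] [ 0.62099182 -0.21586439  0.07055328]
(array([ 0.623035  , -0.21424427,  0.06719644]), [np.float64(0.00042038637782510163), np.float64(0.00042038637782503604)])
[ 0.62279832 -0.21351323  0.07      ] [ 0.62100151 -0.21751806  0.07      ]
40s [268 174  19  15 133] z 0.0423 mean [0.5439 0.0411 0.0421] rect [543.8  40.9] [41.4 16.4] 56.5
40s [245 185  12  28 187] z 0.0421 mean [0.5053 0.1002 0.0421] rect [505.1  99.9] [61.5 16. ] 13.1
40s [275 193  15  19 132] z 0.0421 mean [0.4959 0.0298 0.0421] rect [495.8  29.8] [15.7 41.8] 57.9
40s [230 198   5  11  29] z 0.0475 mean [0.4938 0.1417 0.0474] rect [494.2 141.3] [22.5  8. ] 7.6
knob [222 192   9  22 145] z 0.082 mean [0.4924 0.1513 0.0814] rect [492.5 151.3] [46.1 14.8] 8.6
30s [216 184  28   9  58] z 0.0258 mean [0.5308 0.148  0.026 ] rect [530.3 150. ] [ 7.6 62.8] 13.1
30s [205 190  19  36 278] z 0.0302 mean [0.4868 0.1864 0.0302] rect [486.2 180.4] [79.8 36.2] 13.2
30s [229 193  12  23 131] z 0.0303 mean [0.4937 0.1374 0.0302] rect [493.2 138.1] [50.3 25. ] 0.5
30s [237 212  20   8  40] z 0.0261 mean [0.4662 0.1093 0.0266] rect [465.6 110.8] [ 8.7 43.9] 18.4
30s [221 217  15   6  34] z 0.0258 mean [0.4565 0.1532 0.026 ] rect [455.9 152.5] [ 7.7 33.6] 14.0
```

```bash
cat >> h.py <<'E'
def go(x,y,z,yaw=None,b=None):
    s=r.get_state();p=s["tcp_pos"];y0=np.radians(s["eef_rot"][2])
    d=np.array([x,y,z])-p
    ex=np.array([np.cos(y0),np.sin(y0)]);ey=np.array([np.sin(y0),-np.cos(y0)])
    t=0 if yaw is None else -(np.radians(yaw)-y0)
    print("shift",np.round([d[:2]@ex,d[:2]@ey,-d[2]],4),"turn",round(t,4),"pos",p.round(4),"rot",s["eef_rot"].round(2),"t",s["time_s"],"w",s["gripper_width"].round(4))
E
python3 -c "
from h import *
go(.6225,-.2145,.2,0)"
```

```text
Traceback (most recent call last):
  File "h.py", line 30, in go
    print("shift",np.round([d[:2]@ex,d[:2]@ey,-d[2]],4),"turn",round(t,4),"pos",p.round(4),"rot",s["eef_rot"].round(2),"t",s["time_s"],"w",s["gripper_width"].round(4))
                                                                                                                                           ^^^^^^^^^^^^^^^^^^^^^^^^
AttributeError: 'float' object has no attribute 'round'
```

```bash
sed -i 's/s\["gripper_width"\].round(4)/round(float(s["gripper_width"]),4),"F",s["contact_force"].round(1),"Mz",s["moment"].round(2)/' h.py
python3 -c "
from h import *
go(.6225,-.2145,.2,0)"
```

```text
shift [0.6584 0.6864 0.0257] turn -0.3139 pos [0.2083 0.6416 0.2257] rot [ 1.7991e+02 -1.0000e-02 -1.7990e+01] t 0.1 w 0.0877 F [0.7 0.1 0.3] Mz [-0.01 -0.08  0.  ]
```

>>> servo_tool(
  grip=[-1, -1, -1, -1, -1, -1, -1, -1, -1, -1],
  translation=[
    [0.33, 0.343, 0.01],
    [0.33, 0.343, 0.01],
    [0.33, 0.343, 0.01],
    [0.33, 0.343, 0.01],
    [0.33, 0.343, 0.01],
    [0.33, 0.343, 0.01],
    [0.33, 0.343, 0.01],
    [0.33, 0.343, 0.01],
    [0.33, 0.343, 0.01],
    [0.33, 0.343, 0.01],
  ],
  turn=[-0.05, -0.1, -0.15, -0.2, -0.25, -0.3, -0.314, -0.314, -0.314, -0.314],
)

```text
time_s: 0.93
tcp_pos: [0.3906, 0.2653, 0.2178]
eef_rot: [-180.0, -0.0, 0.0]
contact_force: [0.7, -0.3, 0.9]
gripper_width: 0.0876
```

```bash
python3 -c "
from h import *
go(.6225,-.2145,.2,0)"
```

```text
shift [0.2316 0.4799 0.0178] turn 0.0007 pos [0.3906 0.2653 0.2178] rot [-1.7999e+02 -0.0000e+00  4.0000e-02] t 0.9333 w 0.0876 F [ 0.7 -0.3  0.9] Mz [-0.01 -0.12  0.02]
```

>>> servo_tool(
  grip=[-1, -1, -1, -1, -1, -1, -1, -1, -1, -1],
  translation=[
    [0.23, 0.478, 0.018],
    [0.23, 0.478, 0.018],
    [0.23, 0.478, 0.018],
    [0.23, 0.478, 0.018],
    [0.23, 0.478, 0.018],
    [0.23, 0.478, 0.018],
    [0.23, 0.478, 0.018],
    [0.23, 0.478, 0.018],
    [0.23, 0.478, 0.018],
    [0.23, 0.478, 0.018],
  ],
  turn=[0, 0, 0, 0, 0, 0, 0, 0, 0, 0],
)

```text
time_s: 1.77
tcp_pos: [0.5714, -0.11, 0.2034]
eef_rot: [-180.0, 0.0, 0.0]
contact_force: [1.1, 0.4, -0.1]
gripper_width: 0.0878
```

```bash
python3 -c "
from h import *
go(.6225,-.2145,.2,0)"
```

```text
shift [0.0511 0.1045 0.0034] turn 0.0001 pos [ 0.5714 -0.11    0.2034] rot [-1.8e+02  2.0e-02  1.0e-02] t 1.7667 w 0.0878 F [ 1.1  0.4 -0.1] Mz [ 0.16 -0.18 -0.02]
```

>>> servo_tool(
  grip=[-1, -1, -1, -1, -1, -1],
  translation=[
    [0.05, 0.104, 0.03],
    [0.05, 0.104, 0.06],
    [0.05, 0.104, 0.06],
    [0.05, 0.104, 0.06],
    [0.05, 0.104, 0.06],
    [0.05, 0.104, 0.06],
  ],
  turn=[0, 0, 0, 0, 0, 0],
)

```text
time_s: 2.27
tcp_pos: [0.6206, -0.2121, 0.1429]
eef_rot: [-180.0, 0.1, -0.0]
contact_force: [0.9, -0.1, 0.5]
gripper_width: 0.0879
```

```bash
python3 -c "
from h import *
go(.6225,-.2145,.047,0)
for n in('side','top'):
    p,d=capture(n);np.savez(f'pics/{n}1.npz',p=p,d=d);cv2.imwrite(f'pics/{n}1.png',p)
    print(n,proj(n,r.get_state()['tcp_pos']))
p=cv2.imread('pics/side1.png');crop(p,330,200,180,150,4,'pics/s1c.png')
"
```

```text
shift [0.0019 0.0024 0.0959] turn -0.0008 pos [ 0.6206 -0.2121  0.1429] rot [-1.8e+02  1.0e-01 -5.0e-02] t 2.2667 w 0.0879 F [ 0.9 -0.1  0.5] Mz [-0.03 -0.01  0.02]
side (np.float64(396.8243748613657), np.float64(243.01419918850297))
top (np.float64(402.0550767314208), np.float64(136.10579246045302))
```

View pics/s1c.png

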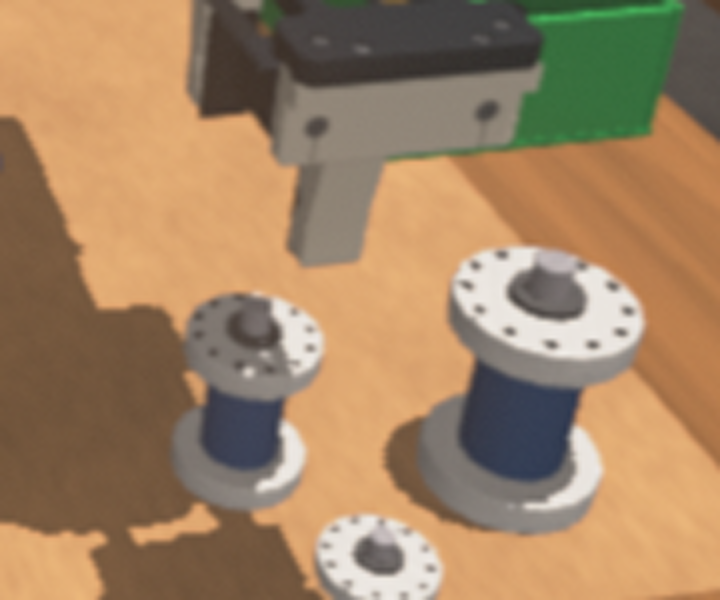

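```bash
python3 -c "
from h import *
X=r.get_state()['tcp_pos']
for dy in(-.044,-.065):
  for dx in(-.0095,.0095):print(np.round((np.array(proj('side',X+[dx,dy,0]))-[330,200])*4,0))
"
```

```text
[289. 240.]
[340. 235.]
[313. 276.]
[365. 270.]
```

>>> servo_tool(
  grip=[-1, -1, -1, -1, -1, -1],
  translation=[
    [0.001, 0.001, 0.03],
    [0.001, 0.001, 0.06],
    [0.001, 0.001, 0.08],
    [0.001, 0.001, 0.096],
    [0.001, 0.001, 0.097],
    [0.001, 0.001, 0.097],
  ],
  turn=[0, 0, 0, 0, 0, 0],
)

```text
time_s: 2.87
tcp_pos: [0.6222, -0.2117, 0.0475]
eef_rot: [180.0, -0.0, 0.1]
contact_force: [0.5, -0.1, 0.4]
gripper_width: 0.088
```

```bash
python3 -c "
from h import *
go(.6225,-.2145,.045,0)"
```

```text
shift [0.0003 0.0028 0.0025] turn 0.002 pos [ 0.6222 -0.2117  0.0475] rot [ 1.7999e+02 -1.0000e-02  1.2000e-01] t 2.8667 w 0.088 F [ 0.5 -0.1  0.4] Mz [-0.01 -0.05  0.04]
```

>>> servo_tool(
  grip=[-1, -0.4, 0, 0.3, 0.6, 0.6, 0.6, 0.6, 0.6, 0.6],
  translation=[
    [0, 0.0025, 0.002],
    [0, 0.0025, 0.002],
    [0, 0.0025, 0.002],
    [0, 0.0025, 0.002],
    [0, 0.0025, 0.002],
    [0, 0.0025, 0.002],
    [0, 0.0025, 0.002],
    [0, 0.0025, 0.002],
    [0, 0.0025, 0.002],
    [0, 0.0025, 0.002],
  ],
  turn=[0, 0, 0, 0, 0, 0, 0, 0, 0, 0],
  newtons=25,
)

```text
time_s: 3.7
tcp_pos: [0.6222, -0.2153, 0.0449]
eef_rot: [180.0, -0.0, 0.0]
contact_force: [0.2, 1.1, 3.0]
gripper_width: 0.0526
```

```bash
python3 -c "
from h import *
go(.6225,-.2145,.045,0)"
```

```text
shift [ 0.0003 -0.0008 -0.0001] turn 0.0003 pos [ 0.6222 -0.2153  0.0449] rot [ 1.8e+02 -1.0e-02  2.0e-02] t 3.7 w 0.0526 F [0.2 1.1 3. ] Mz [ 0.4   0.13 -0.02]
```

>>> servo_tool(
  grip=[0.6, 0.6, 0.6, 0.6, 0.6, 0.6, 0.6, 0.6],
  translation=[
    [0, 0, -0.005],
    [0, 0, -0.015],
    [0, 0, -0.03],
    [0, 0, -0.05],
    [0, 0, -0.07],
    [0, 0, -0.09],
    [0, 0, -0.1],
    [0, 0, -0.1],
  ],
  turn=[0, 0, 0, 0, 0, 0, 0, 0],
)

```text
time_s: 4.37
tcp_pos: [0.6235, -0.2157, 0.1479]
eef_rot: [180.0, -0.3, 0.0]
contact_force: [1.7, -0.6, -2.7]
gripper_width: 0.0531
```

```bash
python3 -c "
from h import *
go(.5135,.0620,.147,13.1)
for n in('side','top'):
    p,d=capture(n);cv2.imwrite(f'pics/{n}2.png',p)
crop(cv2.imread('pics/side2.png'),330,170,180,150,4,'pics/s2c.png')
"
```

```text
shift [-0.1099 -0.2777  0.0009] turn -0.2282 pos [ 0.6235 -0.2157  0.1479] rot [ 1.7996e+02 -2.7000e-01  2.0000e-02] t 4.3667 w 0.0531 F [ 1.7 -0.6 -2.7] Mz [-0.1  -0.13  0.  ]
```

View pics/s2c.png

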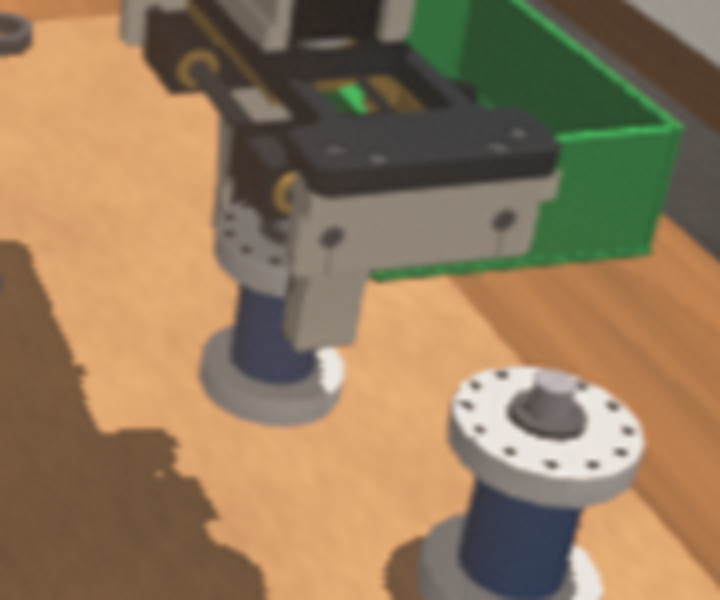

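>>> servo_tool(
  grip=[0.6, 0.6, 0.6, 0.6, 0.6, 0.6, 0.6, 0.6, 0.6, 0.6],
  translation=[
    [-0.005, -0.014, 0],
    [-0.018, -0.045, 0],
    [-0.032, -0.08, 0],
    [-0.046, -0.118, 0],
    [-0.061, -0.155, 0],
    [-0.076, -0.19, 0],
    [-0.089, -0.225, 0],
    [-0.1, -0.255, 0],
    [-0.108, -0.272, 0],
    [-0.11, -0.278, 0],
  ],
  turn=[-0.03, -0.06, -0.09, -0.12, -0.15, -0.18, -0.2, -0.22, -0.228, -0.228],
)

```text
time_s: 5.3
tcp_pos: [0.5098, 0.0648, 0.1435]
eef_rot: [-180.0, 0.1, 13.3]
contact_force: [-0.1, 0.3, -3.9]
gripper_width: 0.0531
```

>>> servo_tool(
  grip=[0.6, 0.6, 0.6],
  translation=[
    [0, 0, 0],
    [0, 0, 0],
    [0, 0, 0],
  ],
  turn=[0, 0, 0],
)

```text
time_s: 5.55
tcp_pos: [0.5119, 0.0619, 0.1441]
eef_rot: [180.0, 0.1, 13.0]
contact_force: [0.7, 0.0, -3.0]
gripper_width: 0.0535
```

```bash
python3 -c "
from h import *
go(.5134,.0620,.147,13.1)
for n in('side','top'):
    p,d=capture(n);cv2.imwrite(f'pics/{n}3.png',p);np.savez(f'pics/{n}3.npz',p=p,d=d)
go(.5134,.0620,.147,13.1)
crop(cv2.imread('pics/side3.png'),220,110,150,150,4,'pics/s3c.png')
crop(cv2.imread('pics/top3.png'),185,145,130,100,5,'pics/t3c.png')
"
```

```text
shift [ 0.0014  0.0002 -0.0029] turn -0.0009 pos [0.5119 0.0619 0.1441] rot [1.7998e+02 6.0000e-02 1.3050e+01] t 5.55 w 0.0535 F [ 0.7  0.  -3. ] Mz [-0.08 -0.    0.  ]
shift [ 0.0013 -0.0001 -0.0027] turn -0.0018 pos [0.5121 0.0616 0.1443] rot [1.7999e+02 4.0000e-02 1.2990e+01] t 5.65 w 0.0534 F [-0.2 -0.2 -4.4] Mz [-0.04 -0.04 -0.  ]
```

View pics/s3c.png

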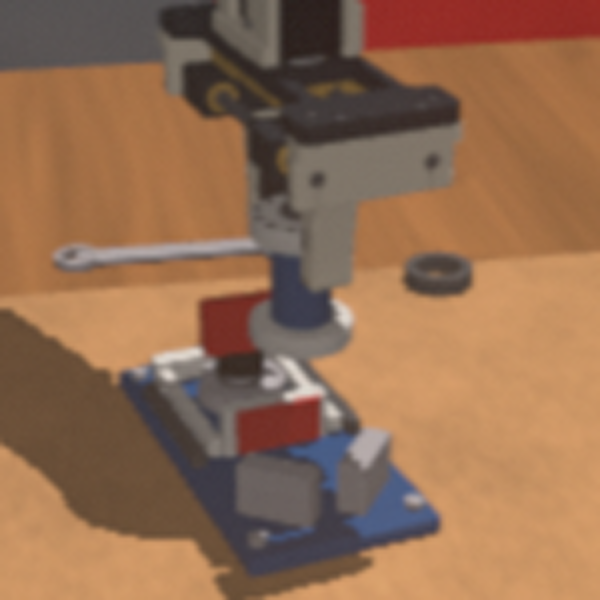

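View pics/t3c.png

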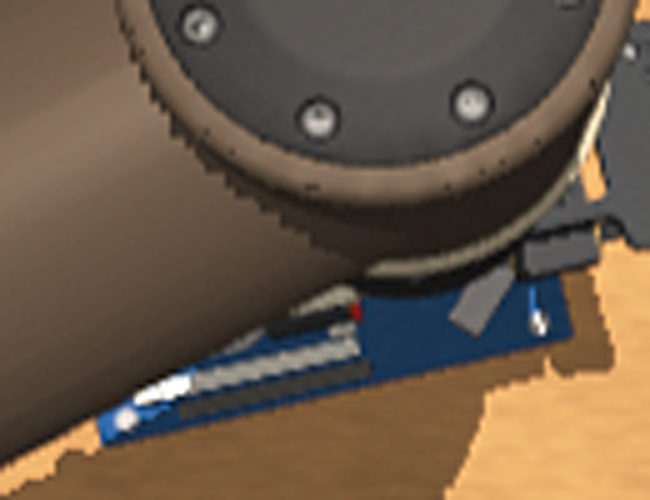

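```bash
python3 -c "
from h import *
def edges(X,r=.027):
    a=np.linspace(0,6.283,200);q=[proj('side',np.array(X)+[r*np.cos(t),r*np.sin(t),0]) for t in a];q=np.array(q);return q.min(0),q.max(0)
def bl(pic,box,nm):
    p=cv2.imread(pic);x0,y0,x1,y1=box;h=cv2.cvtColor(p,cv2.COLOR_BGR2HSV)
    m=(h[...,0]>100)&(h[...,0]<130)&(h[...,1]>70)
    for y in range(y0,y1,2):
        xs=np.where(m[y,x0:x1])[0]
        print(nm,y,xs.min()+x0,xs.max()+x0) if len(xs) else 0
bl('pics/side3.png',(280,165,310,195),'3')
bl('pics/side0.png',(372,294,415,315),'0')
# predicted axis
for z in(.02,.05):
  print('3',proj('side',[.512,.0617,.0993+z]))
  print('0',proj('side',[.6225,-.2150,z]))
for z in (0,.012):
  print('3',edges([.512,.0617,.0993+z]))
for z in (0,.012):
  print('0',edges([.6225,-.215,z]))
crop(cv2.imread('pics/side3.png'),275,175,40,30,16,'pics/s3d.png')
# fixture features side: plate V-block predictions
y=np.array([-.2261,.9741,0]);x=np.array([.9741,.2261,0]);N=np.array([.5141,.0591,0])
for nm,o in dict(vin=(0,-0.0382,.042)).items(): print(nm,proj('side',N+x*o[0]+y*o[1]+[0,0,o[2]]))
for sx in(-1,1): 
  print('vtopcentre',proj('side',N+x*sx*.0247-y*.0247+[0,0,.042]))
  print('padtop corner',proj('side',N+x*sx*.025+y*.034+[0,0,.042]))
"
```

```text
3 (np.float64(295.1548223161232), np.float64(185.61827042324296))
0 (np.float64(389.82694307607085), np.float64(307.04451766835325))
3 (np.float64(295.1192649237507), np.float64(172.28999533528622))
0 (np.float64(391.8166298931304), np.float64(292.87908455240967))
3 (array([282.2393151 , 188.53262362]), array([308.12522109, 200.29907296]))
3 (array([282.1390125 , 183.47048963]), array([308.19807215, 195.03647685]))
0 (array([372.13953016, 305.09579331]), array([405.17634097, 327.99686485]))
0 (array([372.76263894, 299.74451969]), array([406.08669209, 322.46908156]))
vin (np.float64(303.5873089381813), np.float64(227.05274707761117))
vtopcentre (np.float64(290.10797951399445), np.float64(226.35296719271224))
padtop corner (np.float64(279.8760869703491), np.float64(213.5488057001312))
vtopcentre (np.float64(311.68075680798114), np.float64(221.6137873095007))
padtop corner (np.float64(300.7828225124662), np.float64(209.21856181287305))
```

View pics/s3d.png

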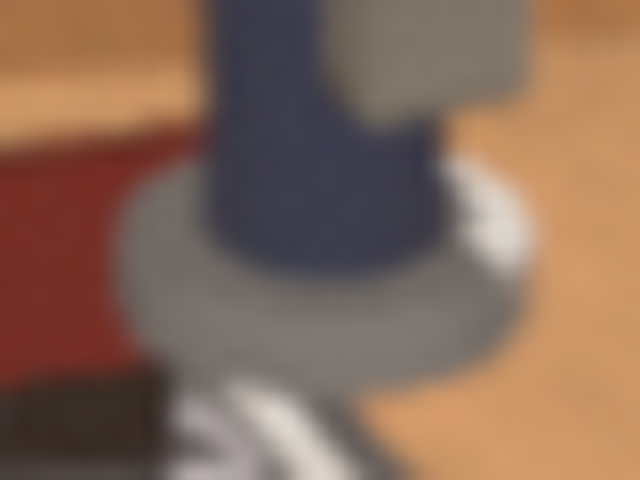

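>>> servo_tool(
  grip=[0.6, 0.6, 0.6, 0.6, 0.6, 0.6, 0.6, 0.6],
  translation=[
    [0.0007, 0, 0.01],
    [0.0007, 0, 0.025],
    [0.0007, 0, 0.04],
    [0.0007, 0, 0.053],
    [0.0007, 0, 0.063],
    [0.0007, 0, 0.071],
    [0.0007, 0, 0.077],
    [0.0007, 0, 0.08],
  ],
  turn=[0, 0, 0, 0, 0, 0, 0, 0],
)

```text
time_s: 6.32
tcp_pos: [0.5125, 0.0625, 0.0637]
eef_rot: [180.0, 0.1, 13.1]
contact_force: [0.1, -0.4, -3.4]
gripper_width: 0.0534
```

```bash
python3 -c "
from h import *
go(.5134,.0620,.057,13.1)
p,d=capture('side');cv2.imwrite('pics/side4.png',p)
go(.5134,.0620,.057,13.1)
crop(p,235,140,105,110,6,'pics/s4c.png')
"
```

```text
shift [0.0008 0.0006 0.0067] turn -0.0008 pos [0.5125 0.0625 0.0637] rot [1.7999e+02 6.0000e-02 1.3050e+01] t 6.3167 w 0.0534 F [ 0.1 -0.4 -3.4] Mz [-0.08  0.04  0.03]
shift [0.0008 0.0007 0.0067] turn -0.0008 pos [0.5124 0.0625 0.0637] rot [1.7999e+02 6.0000e-02 1.3060e+01] t 6.3667 w 0.0534 F [ 0.6  0.1 -4.7] Mz [-0.07  0.07 -0.01]
```

View pics/s4c.png

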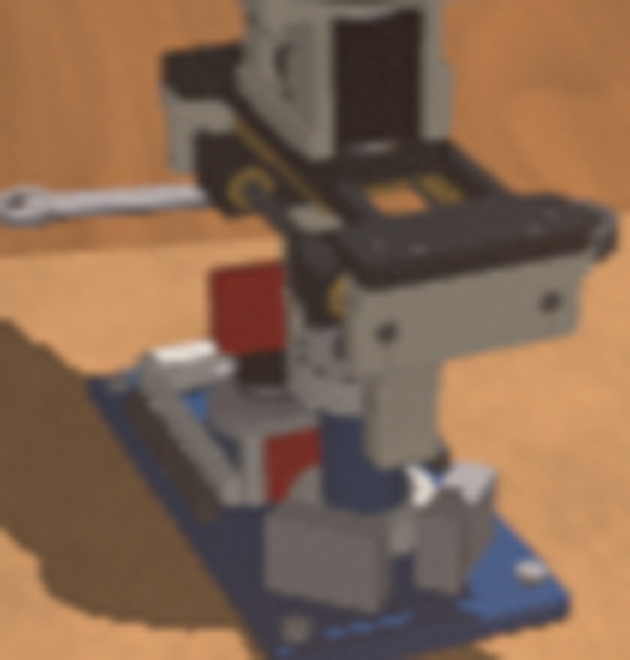

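In the side crop, the hub is inside the nest between the V block and the pad at about pixel (297,222), with no side force. I'll lower it slowly.

>>> servo_tool(
  grip=[0.6, 0.6, 0.6, 0.6, 0.6, 0.6],
  translation=[
    [0.0005, 0, 0.002],
    [0.0005, 0, 0.004],
    [0.0005, 0, 0.005],
    [0.0005, 0, 0.006],
    [0.0005, 0, 0.0065],
    [0.0005, 0, 0.0065],
  ],
  turn=[0, 0, 0, 0, 0, 0],
)

```text
time_s: 6.87
tcp_pos: [0.5132, 0.0629, 0.0583]
eef_rot: [-180.0, -0.0, 13.1]
contact_force: [-0.2, 0.6, -2.3]
gripper_width: 0.0536
```

>>> servo_tool(
  grip=[0.6, 0.6, 0.6, 0.6],
  translation=[
    [0, 0, 0.0005],
    [0, 0, 0.001],
    [0, 0, 0.0015],
    [0, 0, 0.0015],
  ],
  turn=[0, 0, 0, 0],
)

```text
time_s: 7.2
tcp_pos: [0.5134, 0.063, 0.0569]
eef_rot: [-180.0, -0.0, 13.1]
contact_force: [0.7, 0.3, -1.3]
gripper_width: 0.053
```

>>> servo_tool(
  grip=[0.6, 0.6, 0.6, 0.6],
  translation=[
    [0, 0.0005, 0.0003],
    [0, 0.0005, 0.0006],
    [0, 0.0005, 0.0008],
    [0, 0.0005, 0.0008],
  ],
  turn=[0, 0, 0, 0],
)

```text
time_s: 7.53
tcp_pos: [0.5139, 0.0627, 0.0568]
eef_rot: [-180.0, -0.1, 13.1]
contact_force: [-2.6, 0.5, 6.4]
gripper_width: 0.0535
```

>>> servo_tool(
  grip=[0.1, 0, -0.2, -0.5, -0.8, -1, -1, -1, -1, -1],
  translation=[
    [0, 0, -0.0005],
    [0, 0, -0.0005],
    [0, 0, -0.0005],
    [0, 0, -0.0005],
    [0, 0, -0.0005],
    [0, 0, -0.0005],
    [0, 0, -0.0005],
    [0, 0, -0.0005],
    [0, 0, -0.0005],
    [0, 0, -0.0005],
  ],
  turn=[0, 0, 0, 0, 0, 0, 0, 0, 0, 0],
)

```text
time_s: 8.37
tcp_pos: [0.5133, 0.0623, 0.0563]
eef_rot: [180.0, 0.0, 13.1]
contact_force: [0.2, -0.6, 0.5]
gripper_width: 0.087
```

>>> servo_tool(
  grip=[-1, -1, -1, -1, -1, -1, -1, -1],
  translation=[
    [0, 0, -0.005],
    [0, 0, -0.02],
    [0, 0, -0.04],
    [0, 0, -0.065],
    [0, 0, -0.09],
    [0, 0, -0.1],
    [0, 0, -0.1],
    [0, 0, -0.1],
  ],
  turn=[0, 0, 0, 0, 0, 0, 0, 0],
)

```text
time_s: 9.03
tcp_pos: [0.5134, 0.0625, 0.1569]
eef_rot: [-180.0, -0.1, 13.1]
contact_force: [-0.4, 0.3, 0.3]
gripper_width: 0.0876
```

```bash
python3 -c "
from h import *
p,d=capture('side');cv2.imwrite('pics/side5.png',p)
go(.4924,.1513,.051,9)
crop(p,235,140,105,110,6,'pics/s5c.png')
"
```

```text
shift [ 0.0002 -0.0913  0.1049] turn 0.0708 pos [0.5128 0.0623 0.1559] rot [-1.7998e+02  3.0000e-02  1.3060e+01] t 9.0833 w 0.0878 F [ 0.6 -0.1 -0. ] Mz [-0.04  0.03 -0.05]
```

View pics/s5c.png

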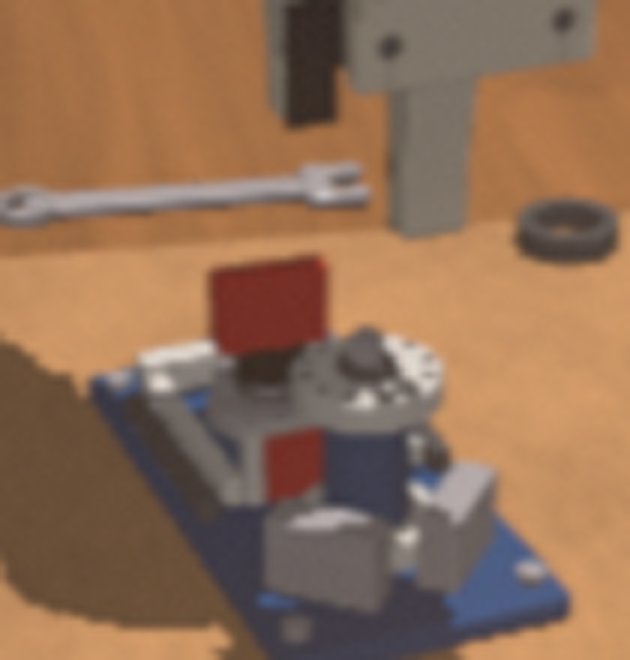

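>>> servo_tool(
  grip=[-0.5, 0.1, 0.1, 0.1, 0.1, 0.1, 0.1, 0.1, 0.1, 0.1],
  translation=[
    [0, -0.02, 0],
    [0, -0.055, 0],
    [0, -0.08, 0],
    [0, -0.0915, 0],
    [0, -0.0915, 0],
    [0, -0.0915, 0.02],
    [0, -0.0915, 0.04],
    [0, -0.0915, 0.05],
    [0, -0.0915, 0.05],
    [0, -0.0915, 0.05],
  ],
  turn=[0, 0.03, 0.06, 0.07, 0.07, 0.07, 0.07, 0.07, 0.07, 0.07],
)

```text
time_s: 9.92
tcp_pos: [0.4923, 0.1508, 0.1058]
eef_rot: [179.9, 0.1, 9.1]
contact_force: [0.0, -0.0, -0.6]
gripper_width: 0.0398
```

```bash
python3 -c "
from h import *
z=np.load('pics/top0.npz');P=cloud('top',z['d'])[160:240,190:305].reshape(-1,3)
s=P[P[:,2]>.074][:,:2];m=s.mean(0);w,v=np.linalg.eigh(np.cov((s-m).T));a=v[:,1];print(m,np.degrees(np.arctan2(a[1],a[0])),np.sqrt(12*w))
p,d=capture('side');cv2.imwrite('pics/side6.png',p)
go(.4924,.1513,.051,9)
crop(p,235,110,105,110,6,'pics/s6c.png')
"
```

```text
[0.49274451 0.1514838 ] -172.1380106271854 [0.01417587 0.04586491]
shift [-0.0005 -0.0002  0.0556] turn 0.0011 pos [0.4929 0.1512 0.1066] rot [1.7997e+02 1.0000e-02 9.0600e+00] t 9.9667 w 0.0393 F [-0.3  0.2  0. ] Mz [ 0.01 -0.03 -0.01]
```

View pics/s6c.png

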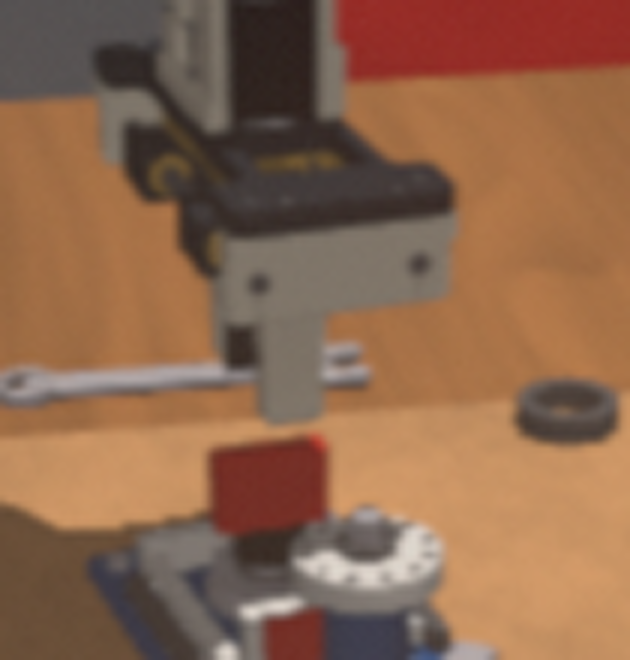

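>>> servo_tool(
  grip=[0.1, 0.1, 0.1, 0.1, 0.1, 0.1, 0.1],
  translation=[
    [0, 0, 0.015],
    [0, 0, 0.03],
    [0, 0, 0.042],
    [0, 0, 0.05],
    [0, 0, 0.054],
    [0, 0, 0.055],
    [0, 0, 0.055],
  ],
  turn=[0.02, 0.02, 0.02, 0.02, 0.02, 0.02, 0.02],
)

```text
time_s: 10.55
tcp_pos: [0.493, 0.1517, 0.0518]
eef_rot: [-180.0, -0.0, 7.9]
contact_force: [1.5, 0.6, 0.5]
gripper_width: 0.0393
```

>>> servo_tool(
  grip=[0.4, 0.6, 0.8, 0.9, 1, 1, 1, 1, 1, 1],
  translation=[
    [0, 0, 0],
    [0, 0, 0],
    [0, 0, 0],
    [0, 0, 0],
    [0, 0, 0],
    [0, 0, 0],
    [0, 0, 0],
    [0, 0, 0],
    [0, 0, 0],
    [0, 0, 0],
  ],
  turn=[0, 0, 0, 0, 0, 0, 0, 0, 0, 0],
  newtons=40,
)

```text
time_s: 11.38
tcp_pos: [0.4927, 0.1524, 0.0517]
eef_rot: [-179.9, -0.0, 7.9]
contact_force: [-2.8, 4.0, 2.4]
gripper_width: 0.0138
```

```bash
python3 -c "
from h import *
go(.4924,.1513,.051,8)"
```

```text
shift [-0.0005  0.001   0.0007] turn -0.0015 pos [0.4927 0.1524 0.0517] rot [-1.7993e+02 -5.0000e-02  7.9100e+00] t 11.3833 w 0.0138 F [-2.8  4.   2.4] Mz [ 1.52  1.03 -0.12]
```

>>> servo_tool(
  grip=[1, 1, 1, 1],
  translation=[
    [0, 0, 0],
    [0, 0, 0],
    [0, 0, 0],
    [0, 0, 0],
  ],
  turn=[0.025, 0.05, 0.075, 0.1],
)

```text
time_s: 11.72
tcp_pos: [0.4927, 0.1523, 0.0517]
eef_rot: [-179.9, -0.0, 2.2]
contact_force: [-3.6, 4.6, 3.2]
gripper_width: 0.0138
```

```bash
cat > st.py <<'E'
from h import *
go(.4924,.1513,.051)
s=r.get_state();print("qd6",s["qd"][5].round(2),"tq6",s["joint_torque"][5].round(3),"turned",round(np.radians(7.91-s["eef_rot"][2]),3))
E
python3 st.py
```

```text
shift [-0.0004  0.001   0.0007] turn 0 pos [0.4927 0.1523 0.0517] rot [-1.7994e+02 -4.0000e-02  2.1600e+00] t 11.7167 w 0.0138 F [-3.6  4.6  3.2] Mz [1.49 1.12 0.26]
qd6 -17.15 tq6 0.217 turned 0.1
```

>>> servo_tool(
  grip=[1, 1, 1],
  translation=[
    [0, 0, 0],
    [0, 0, 0],
    [0, 0, 0],
  ],
  turn=[0.025, 0.05, 0.075],
)

```text
time_s: 11.97
tcp_pos: [0.4927, 0.1523, 0.0517]
eef_rot: [-179.9, -0.0, -2.1]
contact_force: [-2.8, 4.8, 2.7]
gripper_width: 0.014
```

```bash
python3 st.py
```

```text
shift [-0.0003  0.0011  0.0007] turn 0 pos [0.4927 0.1523 0.0517] rot [-1.7994e+02 -3.0000e-02 -2.1300e+00] t 11.9667 w 0.014 F [-2.8  4.8  2.7] Mz [1.5  1.06 0.26]
qd6 -17.1 tq6 0.24 turned 0.175
```

>>> servo_tool(
  grip=[1, 1, 1],
  translation=[
    [0, 0, 0],
    [0, 0, 0],
    [0, 0, 0],
  ],
  turn=[0.025, 0.05, 0.075],
)

```text
time_s: 12.22
tcp_pos: [0.4927, 0.1523, 0.0517]
eef_rot: [-179.9, -0.0, -6.4]
contact_force: [-2.9, 4.6, 1.4]
gripper_width: 0.014
```

```bash
python3 st.py
```

```text
shift [-0.0002  0.0011  0.0007] turn 0 pos [0.4927 0.1523 0.0517] rot [-1.7994e+02 -3.0000e-02 -6.4300e+00] t 12.2167 w 0.014 F [-2.9  4.6  1.4] Mz [1.48 1.1  0.25]
qd6 -17.09 tq6 0.223 turned 0.25
```

>>> servo_tool(
  grip=[1, 1, 1],
  translation=[
    [0, 0, 0],
    [0, 0, 0],
    [0, 0, 0],
  ],
  turn=[0.025, 0.05, 0.075],
)

```text
time_s: 12.47
tcp_pos: [0.4927, 0.1524, 0.0517]
eef_rot: [-179.9, -0.0, -10.7]
contact_force: [-3.0, 3.7, 2.2]
gripper_width: 0.0136
```

```bash
python3 st.py
```

```text
shift [-0.0001  0.0011  0.0007] turn 0 pos [0.4927 0.1524 0.0517] rot [-1.7994e+02 -2.0000e-02 -1.0730e+01] t 12.4667 w 0.0136 F [-3.   3.7  2.2] Mz [1.48 1.1  0.28]
qd6 -17.1 tq6 0.221 turned 0.325
```

>>> servo_tool(
  grip=[1, 1, 1],
  translation=[
    [0, 0, 0],
    [0, 0, 0],
    [0, 0, 0],
  ],
  turn=[0.025, 0.05, 0.075],
)

```text
time_s: 12.72
tcp_pos: [0.4927, 0.1524, 0.0517]
eef_rot: [-179.9, -0.0, -15.0]
contact_force: [-2.7, 4.0, 1.3]
gripper_width: 0.0139
```

```bash
python3 st.py
```

```text
shift [-0.      0.0011  0.0007] turn 0 pos [0.4927 0.1524 0.0517] rot [-1.7993e+02 -2.0000e-02 -1.5030e+01] t 12.7167 w 0.0139 F [-2.7  4.   1.3] Mz [1.51 1.1  0.22]
qd6 -17.07 tq6 0.237 turned 0.4
```

>>> servo_tool(
  grip=[1, 1, 1],
  translation=[
    [0, 0, 0],
    [0, 0, 0],
    [0, 0, 0],
  ],
  turn=[0.025, 0.05, 0.075],
)

```text
time_s: 12.97
tcp_pos: [0.4927, 0.1523, 0.0517]
eef_rot: [-179.9, -0.0, -19.3]
contact_force: [-3.2, 4.7, 2.1]
gripper_width: 0.0136
```

```bash
python3 st.py
```

```text
shift [0.     0.0011 0.0007] turn 0 pos [0.4927 0.1523 0.0517] rot [-1.7994e+02 -1.0000e-02 -1.9320e+01] t 12.9667 w 0.0136 F [-3.2  4.7  2.1] Mz [1.44 1.1  0.28]
qd6 -17.06 tq6 0.216 turned 0.475
```

>>> servo_tool(
  grip=[1, 1, 1],
  translation=[
    [0, 0, 0],
    [0, 0, 0],
    [0, 0, 0],
  ],
  turn=[0.025, 0.05, 0.075],
)

```text
time_s: 13.22
tcp_pos: [0.4927, 0.1523, 0.0517]
eef_rot: [-179.9, -0.0, -23.6]
contact_force: [-2.4, 4.4, 2.2]
gripper_width: 0.0138
```

```bash
python3 st.py
```

```text
shift [0.0002 0.001  0.0007] turn 0 pos [0.4927 0.1523 0.0517] rot [-1.7994e+02 -1.0000e-02 -2.3620e+01] t 13.2167 w 0.0138 F [-2.4  4.4  2.2] Mz [1.44 1.13 0.21]
qd6 -17.12 tq6 0.232 turned 0.55
```

>>> servo_tool(
  grip=[1, 1, 1],
  translation=[
    [0, 0, 0],
    [0, 0, 0],
    [0, 0, 0],
  ],
  turn=[0.025, 0.05, 0.075],
)

```text
time_s: 13.47
tcp_pos: [0.4927, 0.1523, 0.0517]
eef_rot: [-179.9, -0.0, -27.9]
contact_force: [-3.5, 4.3, 2.1]
gripper_width: 0.0138
```

```bash
python3 st.py
```

```text
shift [0.0002 0.001  0.0007] turn 0 pos [0.4927 0.1523 0.0517] rot [-179.94   -0.    -27.92] t 13.4667 w 0.0138 F [-3.5  4.3  2.1] Mz [1.57 1.11 0.29]
qd6 -17.11 tq6 0.229 turned 0.625
```

>>> servo_tool(
  grip=[1, 1, 1],
  translation=[
    [0, 0, 0],
    [0, 0, 0],
    [0, 0, 0],
  ],
  turn=[0.025, 0.05, 0.075],
)

```text
time_s: 13.72
tcp_pos: [0.4927, 0.1523, 0.0518]
eef_rot: [-179.9, 0.0, -32.2]
contact_force: [-2.7, 4.1, 2.4]
gripper_width: 0.0138
```

```bash
python3 st.py
```

```text
shift [0.0003 0.001  0.0008] turn 0 pos [0.4927 0.1523 0.0518] rot [-179.93    0.    -32.21] t 13.7167 w 0.0138 F [-2.7  4.1  2.4] Mz [1.49 1.04 0.24]
qd6 -16.95 tq6 0.225 turned 0.7
```

>>> servo_tool(
  grip=[1, 1, 1],
  translation=[
    [0, 0, 0],
    [0, 0, 0],
    [0, 0, 0],
  ],
  turn=[0.025, 0.05, 0.075],
)

```text
time_s: 13.97
tcp_pos: [0.4927, 0.1523, 0.0517]
eef_rot: [-179.9, 0.0, -36.5]
contact_force: [-2.8, 4.1, 1.7]
gripper_width: 0.0138
```

```bash
python3 st.py
```

```text
shift [0.0004 0.001  0.0007] turn 0 pos [0.4927 0.1523 0.0517] rot [-1.7994e+02  1.0000e-02 -3.6510e+01] t 13.9667 w 0.0138 F [-2.8  4.1  1.7] Mz [1.43 1.13 0.14]
qd6 -17.15 tq6 0.304 turned 0.775
```

>>> servo_tool(
  grip=[1, 1, 1],
  translation=[
    [0, 0, 0],
    [0, 0, 0],
    [0, 0, 0],
  ],
  turn=[0.025, 0.05, 0.075],
)

```text
time_s: 14.22
tcp_pos: [0.4927, 0.1523, 0.0517]
eef_rot: [-179.9, 0.0, -40.8]
contact_force: [-2.5, 3.9, 2.5]
gripper_width: 0.0136
```

```bash
python3 st.py
```

```text
shift [0.0004 0.001  0.0007] turn 0 pos [0.4927 0.1523 0.0517] rot [-1.7993e+02  1.0000e-02 -4.0820e+01] t 14.2167 w 0.0136 F [-2.5  3.9  2.5] Mz [1.49 1.06 0.11]
qd6 -17.13 tq6 0.401 turned 0.851
```

```bash
python3 -c "
from h import *
for n in('side','top'):
    p,d=capture(n);cv2.imwrite(f'pics/{n}7.png',p)
    print(r.get_state()['moment'],r.get_state()['joint_torque'][5])
crop(cv2.imread('pics/side7.png'),235,140,105,110,6,'pics/s7c.png')
crop(cv2.imread('pics/top7.png'),185,145,130,100,6,'pics/t7c.png')
"
```

```text
[1.45623403 1.00934852 0.01005292] 0.24308818392455578
[ 1.45093821  1.0507898  -0.03390437] -0.2818359900265932
```

View pics/s7c.png

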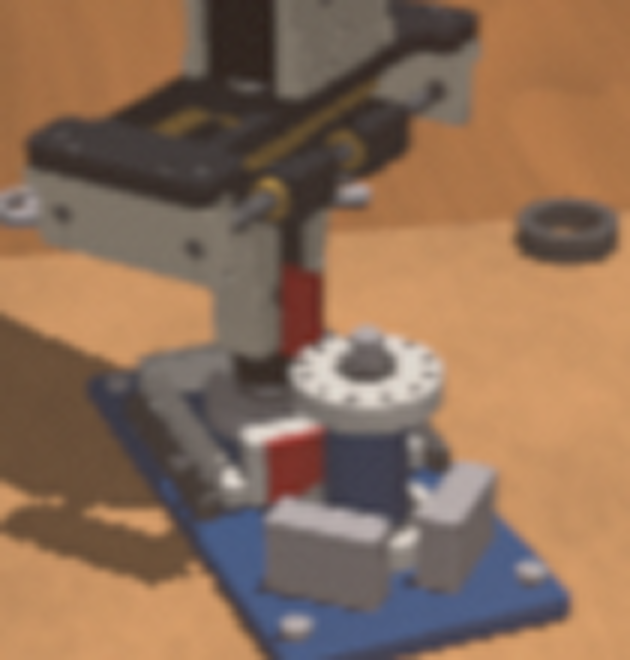

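View pics/t7c.png

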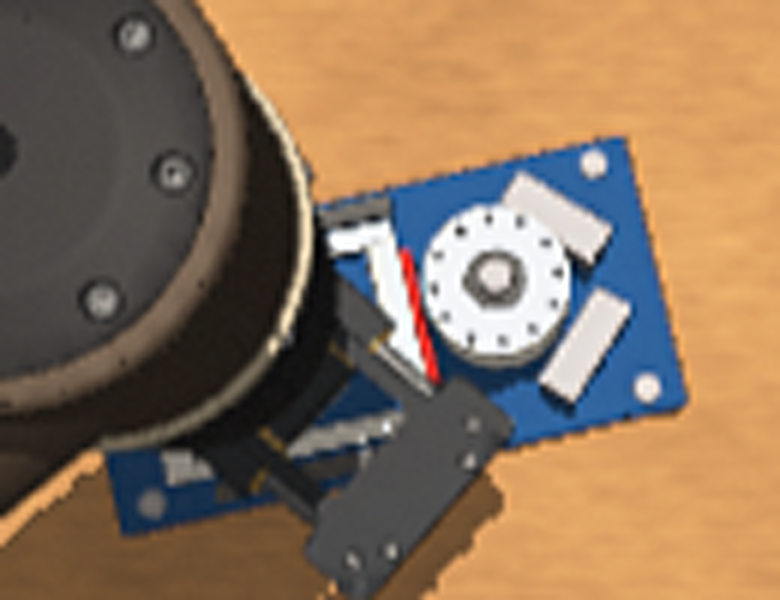

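>>> servo_tool(
  grip=[1, 1, 1],
  translation=[
    [0, 0, 0],
    [0, 0, 0],
    [0, 0, 0],
  ],
  turn=[0.025, 0.05, 0.075],
)

```text
time_s: 14.57
tcp_pos: [0.4927, 0.1524, 0.0518]
eef_rot: [-179.9, 0.0, -45.1]
contact_force: [-3.6, 4.2, 2.1]
gripper_width: 0.0136
```

```bash
python3 st.py
```

```text
shift [0.0005 0.001  0.0008] turn 0 pos [0.4927 0.1524 0.0518] rot [-1.7993e+02  2.0000e-02 -4.5130e+01] t 14.5667 w 0.0136 F [-3.6  4.2  2.1] Mz [1.47 1.07 0.04]
qd6 -17.05 tq6 0.426 turned 0.926
```

>>> servo_tool(
  grip=[1, 1, 1],
  translation=[
    [0, 0, 0],
    [0, 0, 0],
    [0, 0, 0],
  ],
  turn=[0.02, 0.04, 0.06],
)

```text
time_s: 14.82
tcp_pos: [0.4927, 0.1524, 0.0517]
eef_rot: [-179.9, 0.0, -48.5]
contact_force: [-3.5, 4.4, 2.2]
gripper_width: 0.0139
```

```bash
python3 st.py;  python3 -c "
from h import *
for n in('side','top'):
    p,d=capture(n);cv2.imwrite(f'pics/{n}8.png',p);np.savez(f'pics/{n}8.npz',p=p,d=d)
    print(r.get_state()['moment'],r.get_state()['joint_torque'][5])
crop(cv2.imread('pics/top8.png'),185,145,130,100,6,'pics/t8c.png')
"
```

```text
shift [0.0006 0.0009 0.0007] turn 0 pos [0.4927 0.1524 0.0517] rot [-1.7994e+02  2.0000e-02 -4.8540e+01] t 14.8167 w 0.0139 F [-3.5  4.4  2.2] Mz [1.53 1.12 0.16]
qd6 -13.62 tq6 0.252 turned 0.985
[1.51581294 1.13158022 0.07393728] 0.10144102619960904
[1.51585102 1.07591666 0.03719009] -0.3151371516287327
```

View pics/t8c.png

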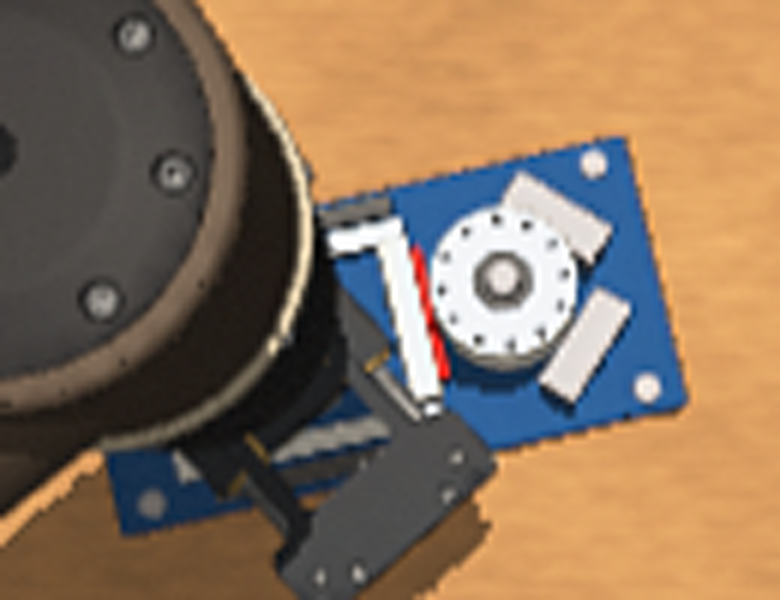

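>>> servo_tool(
  grip=[1, 1, 1],
  translation=[
    [0, 0, 0],
    [0, 0, 0],
    [0, 0, 0],
  ],
  turn=[0.015, 0.03, 0.045],
)

```text
time_s: 15.17
tcp_pos: [0.4927, 0.1524, 0.0517]
eef_rot: [-179.9, 0.0, -51.1]
contact_force: [-3.3, 5.2, 2.6]
gripper_width: 0.0139
```

```bash
python3 st.py;  cat > jw.py <<'E'
from h import *
import sys
k=sys.argv[1]
p,d=capture('top');cv2.imwrite(f'pics/top{k}.png',p)
crop(p,185,145,130,100,6,f'pics/t{k}c.png')
print(r.get_state()['moment'],r.get_state()['joint_torque'][5])
def pad(f):
    p=cv2.imread(f);h=cv2.cvtColor(p,cv2.COLOR_BGR2HSV)
    m=(h[...,1]>150)&((h[...,0]<8)|(h[...,0]>172))&(h[...,2]>80)
    out=[]
    for y in range(189,203):
        xs=np.where(m[y,244:262])[0]+244
        out.append(xs.mean() if len(xs) else np.nan)
    return np.array(out)
a=pad('pics/top0.png')
for f in ('top7','top8',f'top{k}'):
    if f!='top0': print(f,np.nanmean(pad(f'pics/{f}.png')-a)*2.2,"mm approx")
E
python3 jw.py 9
```

```text
shift [0.0007 0.0009 0.0007] turn 0 pos [0.4927 0.1524 0.0517] rot [-1.7994e+02  3.0000e-02 -5.1100e+01] t 15.1667 w 0.0139 F [-3.3  5.2  2.6] Mz [1.62 1.18 0.19]
qd6 -10.32 tq6 0.093 turned 1.03
[1.59060511 1.16734829 0.12584761] -0.03399242414161563
top7 1.8071428571428572 mm approx
top8 5.892857142857143 mm approx
top9 6.2857142857142865 mm approx
```

```bash
cat > hubpos.py <<'E'
from h import *
import sys
p,d=capture('top');P=cloud('top',d);z=P[...,2]
h=cv2.cvtColor(p,cv2.COLOR_BGR2HSV)
m=np.zeros(z.shape,np.uint8);m[170:215,250:287]=((z>.07)&(h[...,1]<60))[170:215,250:287]
k,l,s,c=cv2.connectedComponentsWithStats(m);i=1+s[1:,4].argmax();m=(l==i).astype(np.uint8)
c=max(cv2.findContours(m,0,1)[0],key=cv2.contourArea);e=cv2.fitEllipse(cv2.convexHull(c))
H=onz('top',*e[0],.082);N=np.array([.5141,.0591]);D=H[:2]-N
print(e,H,"rel nest x,y mm",1000*np.array([D@[.9741,.2261],D@[-.2261,.9741]]))
q=(z>.037)&(z<.047)&(h[...,1]<60)
B=np.zeros_like(q);B[180:216,245:262]=1
s=P[q&B];y=(s[:,:2]-N)@[-.2261,.9741];x=(s[:,:2]-N)@[.9741,.2261]
g=(abs(x)<28)&(y>20);print("yoke front bar y: mean",y[g].mean(),np.percentile(y[g],[2,98]))
z0=np.load('pics/top0.npz');P0=cloud('top',z0['d']);q0=(P0[...,2]>.037)&(P0[...,2]<.047)&(cv2.cvtColor(z0['p'],cv2.COLOR_BGR2HSV)[...,1]<60)
s=P0[q0&B];y0=(s[:,:2]-N)@[-.2261,.9741];x0=(s[:,:2]-N)@[.9741,.2261];g0=(abs(x0)<28)&(y0>20);print("before",y0[g0].mean(),np.percentile(y0[g0],[2,98]))
E
python3 hubpos.py
```

```text
((268.85919189453125, 192.24794006347656), (24.423959732055664, 24.80518913269043), 11.299668312072754) [0.51418432 0.05932211 0.082     ] rel nest x,y mm [0.13235349 0.19728918]hubpos.py:13: RuntimeWarning: Mean of empty slice.
  g=(abs(x)<28)&(y>20);print("yoke front bar y: mean",y[g].mean(),np.percentile(y[g],[2,98]))
  ret = ret.dtype.type(ret / rcount)
Traceback (most recent call last):
  File "hubpos.py", line 13, in <module>
    g=(abs(x)<28)&(y>20);print("yoke front bar y: mean",y[g].mean(),np.percentile(y[g],[2,98]))
                                                                    ~~~~~~~~~~~~~^^^^^^^^^^^^^
IndexError: index -1 is out of bounds for axis 0 with size 0
```

View pics/t9c.png

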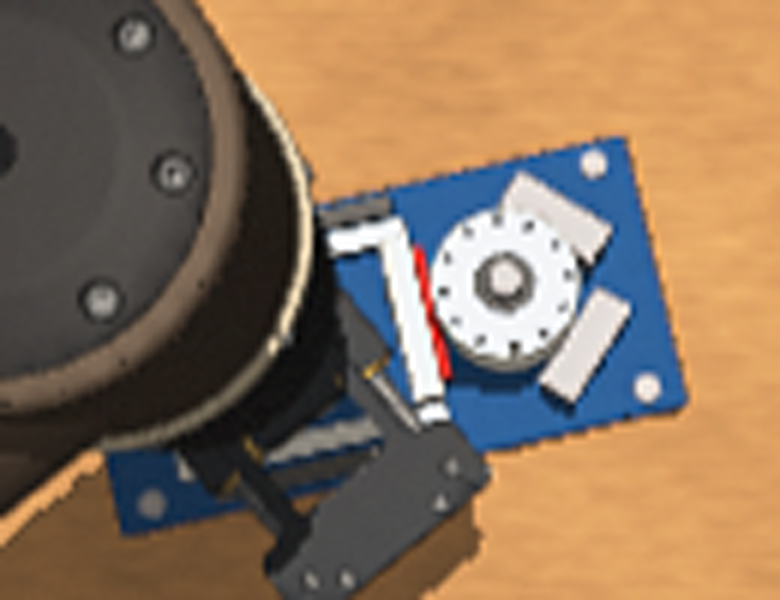

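>>> servo_tool(
  grip=[1, 1, 1],
  translation=[
    [0, 0, 0],
    [0, 0, 0],
    [0, 0, 0],
  ],
  turn=[0.015, 0.03, 0.045],
)

```text
time_s: 15.52
tcp_pos: [0.4927, 0.1524, 0.0517]
eef_rot: [-179.9, 0.0, -53.7]
contact_force: [-2.5, 4.5, 3.0]
gripper_width: 0.0138
```

```bash
python3 st.py; python3 jw.py 10; python3 hubpos.py 2>/dev/null
```

```text
shift [0.0007 0.0008 0.0007] turn 0 pos [0.4927 0.1524 0.0517] rot [-1.7994e+02  3.0000e-02 -5.3670e+01] t 15.5167 w 0.0138 F [-2.5  4.5  3. ] Mz [1.63 1.22 0.24]
qd6 -10.26 tq6 0.097 turned 1.075
[1.57140755 1.17213386 0.16000567] -0.030857131350785494
top7 1.8071428571428572 mm approx
top8 5.892857142857143 mm approx
top10 6.2857142857142865 mm approx
((268.8574523925781, 192.24993896484375), (24.42450714111328, 24.79986000061035), 10.598090171813965) [0.51418    0.05932585 0.082     ] rel nest x,y mm [0.12898935 0.2019128 ]
```

>>> servo_tool(
  grip=[0.6, 0.4, 0.2, 0.1, 0.1, 0.1],
  translation=[
    [0, 0, 0],
    [0, 0, 0],
    [0, 0, 0],
    [0, 0, 0],
    [0, 0, 0],
    [0, 0, 0],
  ],
  turn=[0, 0, 0, 0, 0, 0],
)

```text
time_s: 16.12
tcp_pos: [0.4926, 0.1514, 0.0513]
eef_rot: [180.0, -0.0, -53.7]
contact_force: [-0.2, 0.8, -0.2]
gripper_width: 0.0389
```

>>> servo_tool(
  grip=[0.1, 0.1, 0.1, 0.1, 0.1, 0.1, 0.1],
  translation=[
    [0, 0, -0.01],
    [0, 0, -0.03],
    [0, 0, -0.06],
    [0, 0, -0.09],
    [0, 0, -0.12],
    [0, 0, -0.14],
    [0, 0, -0.14],
  ],
  turn=[0, 0, 0, 0, 0, 0, 0],
)

```text
time_s: 16.7
tcp_pos: [0.4949, 0.1526, 0.1971]
eef_rot: [-179.5, -0.1, -53.6]
contact_force: [0.7, 0.8, 0.4]
gripper_width: 0.0395
```

```bash
python3 -c "
from h import *
go(.38,.42,.2)"
```

```text
shift [-0.2835 -0.0661 -0.0029] turn 0 pos [0.4949 0.1526 0.1971] rot [-1.7952e+02 -7.0000e-02 -5.3630e+01] t 16.7 w 0.0395 F [0.7 0.8 0.4] Mz [ 0.11 -0.08  0.02]
```

Move aside for a clear look.

>>> servo_tool(
  grip=[0.1, 0.1, 0.1, 0.1, 0.1, 0.1, 0.1, 0.1, 0.1, 0.1],
  translation=[
    [-0.03, -0.007, 0],
    [-0.06, -0.014, 0],
    [-0.09, -0.021, 0],
    [-0.12, -0.028, 0],
    [-0.16, -0.037, 0],
    [-0.2, -0.046, 0],
    [-0.24, -0.056, 0],
    [-0.27, -0.063, 0],
    [-0.28, -0.066, 0],
    [-0.28, -0.066, 0],
  ],
  turn=[0, 0, 0, 0, 0, 0, 0, 0, 0, 0],
)

```text
time_s: 17.53
tcp_pos: [0.3788, 0.4184, 0.1913]
eef_rot: [180.0, -0.0, -53.5]
contact_force: [1.1, -1.3, 0.6]
gripper_width: 0.0394
```

```bash
python3 jw.py 11; python3 hubpos.py; python3 -c "
from h import *
p,d=capture('side');cv2.imwrite('pics/side11.png',p);crop(p,235,140,105,110,6,'pics/s11c.png')
p,d=capture('top');P=cloud('top',d);z=P[...,2];B=np.zeros(z.shape,bool);B[180:225,215:245]=1
s=P[B&(z>.074)][:,:2];m=s.mean(0);w,v=np.linalg.eigh(np.cov((s-m).T));a=v[:,1];print(m,np.degrees(np.arctan2(a[1],a[0])))
"
```

```text
[ 0.01530766 -0.05344353 -0.02919076] -0.1767177740111947
top7 1.8071428571428572 mm approx
top8 5.892857142857143 mm approx
top11 6.2857142857142865 mm approx
((268.8574523925781, 192.24993896484375), (24.42450714111328, 24.79986000061035), 10.598090171813965) [0.51418    0.05932585 0.082     ] rel nest x,y mm [0.12898935 0.2019128 ]
[0.4928426 0.1514455] 125.80185123388411hubpos.py:13: RuntimeWarning: Mean of empty slice.
  g=(abs(x)<28)&(y>20);print("yoke front bar y: mean",y[g].mean(),np.percentile(y[g],[2,98]))
  ret = ret.dtype.type(ret / rcount)
Traceback (most recent call last):
  File "hubpos.py", line 13, in <module>
    g=(abs(x)<28)&(y>20);print("yoke front bar y: mean",y[g].mean(),np.percentile(y[g],[2,98]))
                                                                    ~~~~~~~~~~~~~^^^^^^^^^^^^^
IndexError: index -1 is out of bounds for axis 0 with size 0
```

View pics/t11c.png

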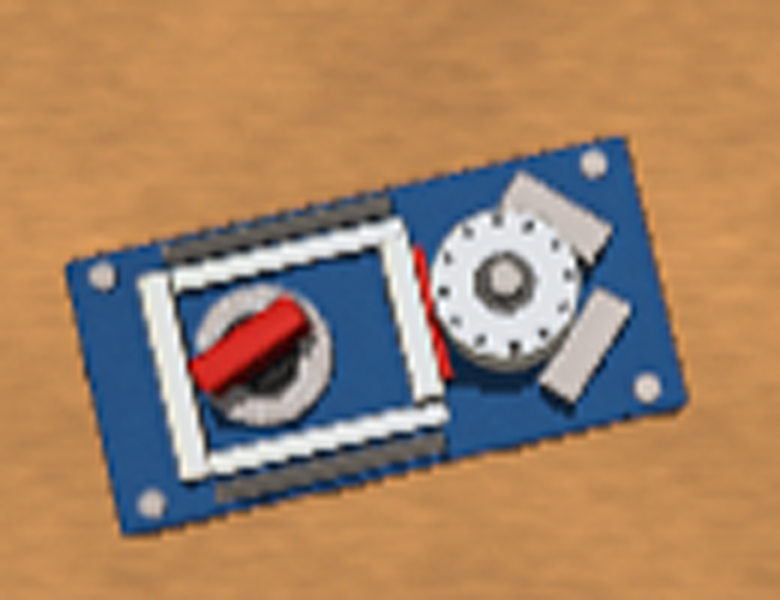

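View pics/s11c.png

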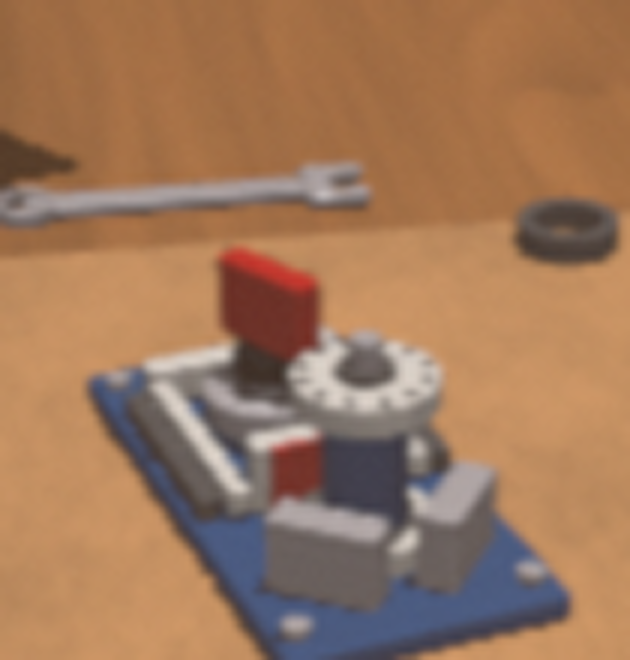

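```bash
python3 -c "
from h import *
p,d=capture('top');P=cloud('top',d);z=P[...,2]
m=np.zeros(z.shape,bool);m[182:217,245:262]=1
for P_ in (cloud('top',np.load('pics/top0.npz')['d']),P):
    s=P_[m&(P_[...,2]>.038)&(P_[...,2]<.046)];D=s[:,:2]-[.5141,.0591];y=D@[-.2261,.9741];x=D@[.9741,.2261];g=abs(x)<15;print('bar y',np.median(y[g]),g.sum())
print(P[219,383],r.get_state()['time_s'],r.get_state()['contact_force'])
print(order.close_job())"
```

```text
bar y 0.04195754635678603 185
bar y 0.03548089873796137 180
[ 0.45656009 -0.18726538  0.07463676] 17.7833 [-0.56963179 -0.03428483 -0.48292685]
the job is handed in; nothing more can be done
None
```

I set the middle-sized hub down upright in the nest of the larger fixture and let go. I then turned the red knob about 1.08 rad clockwise, let go and moved the arm clear. I handed the job in at about 18 s; no verdict was reported.

**Setting down:** The hub touched down with about 6 N upward force on the tool and stayed upright when I released it.

**Turning the knob:**
- The drag held at about 0.25 N m until roughly 0.7 rad, then fell to about 0.04 N m as the jaw moved.
- It came back to between 0.16 and 0.24 N m once the jaw had stopped on the hub. I read this as plain knob friction, not the notch wall, because there was no sharp rise.
- I stopped at 1.08 rad, where I expect some of the 0.2 rad of play to be left before the wall.

**Last checks:**
- **Hub position:** it stands about 0.2 mm from the nest centre, against the V block and the red pad.
- **Jaw travel:** I measured 6.3 to 6.5 mm, slightly short of the nominal 7 mm. I put that down to picture resolution.
- **Roller:** the knob hid it in the last picture, so that it sits in the notch is inferred from the drag and the jaw travel.
- **Wrist joint torque:** it rose during the drop while the measured moment fell. The two disagreed, and I went by the moment and the pictures.
- **Bystanders:** the tin still measured where it was at the start. The wrench and the cup look unmoved in the pictures.

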